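Feel along a weld seam for high spots

ROBOT

A 7-joint arm with a two-finger parallel gripper is mounted at the origin on the work surface. World frame = base frame: x ahead of the robot, y to its left, z up, the work surface at z = 0. Lengths are in m, angles in rad, forces in N, time in s.
With the tool pointing down it reaches from about 0.4 to 0.85 m from the base axis. Payload 10.4 kg.
Tool frame: the origin (TCP) lies between the finger pads, 19 mm behind the fingertips; this is the grasp point; z points along the fingers, y is the line along which they close (so a half turn about z gives the same grasp; the last joint's range is limited). The gripper opens to 85 mm and grips with 20 to 120 N. Pads are 22 mm wide; open, the fingers measure 114 mm over their backs; the gripper's body (76 mm by 85 mm) begins 54 mm behind the grasp point. The pads swing forward as they close: fully open they stand 13 mm farther back than shut.
Start: joints at [1.231, 0.332, -0.065, 1.46, 0.022, 1.35, -0.088], TCP at [0.195, -0.594, 0.25] pointing down, gripper open.
Joint ranges: [-2.6, 2.6], [-0.5, 2.12], [-1.47, 1.34], [0.16, 2.42], [-1.27, 4.41], [0.06, 2.06], [-2.6, 2.6]. Speed limits (rad/s): [2.22, 2.22, 2.79, 2.79, 3.14, 3.14, 3.14].

INTERFACE

Orientations are given as a unit quaternion [x, y, z, w].
In Python, from workcell import manip gives the robot as it stands. The module is installed in compiled form; this text tells all that it offers.
- The arm moves only by the tool step_arm, never from a script. Its argument "moves" is a list of rows, each a list of 7 numbers: the closure, from 0 (fully open) to 1 (shut), then the shift along the world's x, y, z in mm, then the turn, a rotation vector about the world's x, y, z in rad. In form: [[grip, tx, ty, tz, ax, ay, az], ...]. A call has 1 to 10 rows; each row is the pose to reach, as a shift and turn from the pose commanded when the call began; what a row does not reach only later rows make up. A row lasts 1/10 s, in which the tool goes at most 50 mm and 8.59 degrees, less where a joint would pass 70% of its speed; a pose out of reach is approached as far as the arm can. A call with a gripper value outside its range is refused whole. The fingers move at their own pace and stop on an object; "grip_force" is the grip in N (left out, the last holds). Time passes only in rows, so rows that repeat a pose let the fingers close. It gives the time, the measured TCP pose, the force, the opening and the grip force at its end, in the units of the state.
- manip.get_obs(): the state, without advancing time (a new reading comes with each control period).
- manip.camera(name): name is "side" or "top"; returns a dict with "image" (384x512x3 uint8, blue, green, red), "K" (3x3 intrinsics, pixels), "dist_coeffs" ([k1, k2, p1, p2, k3] as OpenCV has them; the pictures are not rectified), "rvec" (rotation vector, rad) and "tvec" (3), from world to camera coordinates, as OpenCV has them. Camera axes: x right, y down, z forward; pixel columns grow to the right and rows downward; lengths in m; the calibration is good to about 2 mm. A picture is of the moment at which its call begins. There is no depth.
- manip.hand_in(): hands the job in; it is judged then, once.
The state is a dict: "clock": time; "joint_pos": joint angles; "joint_velocities": joint speeds; "tau": joint torques, N m; "position": TCP position; "ee_rot": TCP orientation; "ft_force": force on the tool from outside, world axes, zero at the start; "torque": the same for the moment, N m; "grip_width": opening from 0.0 (shut) to 1.0 (fully open); "grasp_force": force on a finger pad.
Only numpy, scipy, OpenCV 4.12 (cv2) and the standard library are available. Lean on these libraries where they do the work, as an engineer would, in place of code of your own. Each camera call takes 0.05 s, during which the arm holds its last target. There are 200 camera calls.

TASK

Check the weld on the loose steel plate by feel: with the fingers shut and pointing straight down, touch the raised bead at the end nearer the upright lug, then slowly and lightly run the fingertips along the bead, through both bends, to its other end. Do not press hard, do not pick up, tip or shove the plate on its sprung rest, and leave the tools and other things around it alone. Then lift the fingers clear.

Things in the scene. Friction and masses are not known exactly. Their poses are not given: they have to be found in the camera images.
- plate: loose dark steel plate 220 x 150 x 6 mm, 0.7 kg, lying on the round platform at any yaw. Origin: centre of its underside, z up, x along the 220 mm side. A bright flat upright lug (40 mm long along x, 8 mm thick, 46 mm high above the plate's underside, round top) stands on it, centred at x -80, y +50 mm.
- seam: raised bright weld bead on the plate, 10 mm wide, round-topped, crest 10.5 mm above the plate's underside (4.5 mm proud). Same origin and axes as the plate. In plan a dog-leg of three straight parts through x,y (mm) (-85,-25), (-30,-25), (25,35), (85,35). It starts by the short side that bears the lug (lug 75 mm across from the start) and ends by the other short side.
- platform (a joint): how far the sprung round platform under the plate is pressed down: 0 at rest (top of its travel), 0.015 m when bottomed. It starts to give at about 2 N (1 to 3 N with the plate's weight), then 0.8 N per mm. Moves straight down and springs back.
- rest_foot: foot of the sprung work rest, fixed to the bench: round, 220 mm across. Origin at its centre on the bench top. The platform above it is a disc 260 mm across whose top is 55 mm above the bench, so the crest of the seam is 65.5 mm above the bench.
- hammer: loose hammer lying on the bench about 0.25 m to one side of the rest, bystander.
- wrench: loose wrench lying on the bench about 0.23 m to the other side of the rest, bystander.
- disc: loose flat grinding disc, 110 mm across, 6 mm thick, beyond the rest, bystander.
- can: loose upright can, 60 mm across, 90 mm tall, beyond the rest, bystander.
- seam_0 (a point): point on the crest of the weld bead: start of the seam, the end nearer the lug (6 mm in from the bead's tip)
- seam_1 (a point): point on the crest of the weld bead: middle of the first straight
- seam_2 (a point): point on the crest of the weld bead: first bend
- seam_3 (a point): point on the crest of the weld bead: first third of the slanting part
- seam_4 (a point): point on the crest of the weld bead: second third of the slanting part
- seam_5 (a point): point on the crest of the weld bead: second bend
- seam_6 (a point): point on the crest of the weld bead: middle of the last straight
- seam_7 (a point): point on the crest of the weld bead: far end of the seam (6 mm in from the bead's tip)

How it is judged:
On the way, in this order (a step that is already met when the one before it is completed fails the run):
1. shut fingertips touch the bead at: start of the seam, the end nearer the lug (tool centre within 12 mm of it in plan, contact kept 0.1 s) (contact force between the fingers and seam above 0.2 N and horizontal distance between the grasp point and seam_0 below 0.012 m), for 0.1 s.
2. shut fingertips touch the bead at: middle of the first straight (tool centre within 12 mm of it in plan, contact kept 0.1 s) (contact force between the fingers and seam above 0.2 N and horizontal distance between the grasp point and seam_1 below 0.012 m), for 0.1 s.
3. shut fingertips touch the bead at: first bend (tool centre within 12 mm of it in plan, contact kept 0.1 s) (contact force between the fingers and seam above 0.2 N and horizontal distance between the grasp point and seam_2 below 0.012 m), for 0.1 s.
4. shut fingertips touch the bead at: first third of the slanting part (tool centre within 12 mm of it in plan, contact kept 0.1 s) (contact force between the fingers and seam above 0.2 N and horizontal distance between the grasp point and seam_3 below 0.012 m), for 0.1 s.
5. shut fingertips touch the bead at: second third of the slanting part (tool centre within 12 mm of it in plan, contact kept 0.1 s) (contact force between the fingers and seam above 0.2 N and horizontal distance between the grasp point and seam_4 below 0.012 m), for 0.1 s.
6. shut fingertips touch the bead at: second bend (tool centre within 12 mm of it in plan, contact kept 0.1 s) (contact force between the fingers and seam above 0.2 N and horizontal distance between the grasp point and seam_5 below 0.012 m), for 0.1 s.
7. shut fingertips touch the bead at: middle of the last straight (tool centre within 12 mm of it in plan, contact kept 0.1 s) (contact force between the fingers and seam above 0.2 N and horizontal distance between the grasp point and seam_6 below 0.012 m), for 0.1 s.
8. shut fingertips touch the bead at: far end of the seam (tool centre within 12 mm of it in plan, contact kept 0.1 s) (contact force between the fingers and seam above 0.2 N and horizontal distance between the grasp point and seam_7 below 0.012 m), for 0.1 s.
At the end, for the whole second after the job is handed in: the whole bead has been touched in order from the lug end to the far end; the plate lies flat (within 0.05 rad), still, within 20 mm of where it was, the platform is back up (under 3 mm), and every bystander is within 20 mm of where it was (distance of each of plate, hammer, wrench, disc, can from where it was at the start of the episode below 0.02 m and angle between plate's own z axis and vertical below 0.05 rad and linear speed of plate below 0.02 m/s and value of joint platform below 0.003 m).
It fails at once if the plate is lifted (more than 10 mm) or tipped (more than 0.12 rad) (height (world z) of plate above 0.065 m or angle between plate's own z axis and vertical above 0.12 rad).
It fails at once if the plate is shoved or carried more than 25 mm (distance of plate from where it was at the start of the episode above 0.025 m).
It fails at once if pressed hard: more than 20 N on the plate or its seam (contact force between the fingers and plate above 20 N).
It fails at once if pressed hard: the sprung platform is bottomed (value of joint platform above 0.0135 m).
It fails at once if one of the bystanders is disturbed (moved over 20 mm) (distance of any of hammer, wrench, disc, can from where it was at the start of the episode above 0.02 m).
It also fails if it takes over 43 s, if anything falls off the work surface, if the arm or the gripper's body presses on something with over 40 N, if the wrist force passes 120 N, or if a joint passes its speed limit or range.

## Working session

There is one attempt and no reset: what is moved stays moved. The work goes in short steps, Python scripts to look and compute and a tool call to move; the robot and the scene stay as the last step left them, time stands still between calls to the robot, and variables do not carry over. Pictures are saved under pics/ and viewed, at most 10 in all, crops included, and the job is handed in when it is done.

Besides the shell and the picture viewer there is one more tool, called by a JSON object that holds its "api" and its "payload". step_arm: Moves the arm, as the interface text tells. Its arguments: {"type":"object","properties":{"moves":{"type":"array","items":{"type":"array","items":{"type":"number"}}},"grip_force":{"type":"number"}},"required":["moves"]}

```bash
mkdir -p pics; python3 - <<'E'
from workcell import manip
import cv2
for n in("top","side"):
    c=manip.camera(n); cv2.imwrite(f"pics/{n}0.png",c["image"]); print(n,c["K"],c["dist_coeffs"],c["rvec"],c["tvec"])
print(manip.get_obs())
E
```

```text
top [[395.87477475   0.         253.18608358]
 [  0.         395.87477475 194.7185304 ]
 [  0.           0.           1.        ]] [-0.11535229  0.          0.          0.          0.        ] [ 2.14375767 -2.17850768  0.09462455] [0.07099396 0.62650014 1.04749396]
side [[433.48368311   0.         253.77411776]
 [  0.         433.48368311 195.36273855]
 [  0.           0.           1.        ]] [0.00215652 0.         0.         0.         0.        ] [ 0.15919077 -2.72970206  1.46116622] [0.63093084 0.06182055 1.27418036]
{'clock': 0.1, 'joint_pos': array([ 1.23140324,  0.33279037, -0.06471926,  1.46081265,  0.0215856 ,
        1.34989339, -0.08843263]), 'joint_velocities': array([ 5.24408189e-05, -1.68155364e-03, -3.33425401e-04, -4.01036383e-03,
       -9.62520111e-04, -7.16366837e-04, -1.17459760e-03]), 'tau': array([ 4.67663267e-04, -6.26745987e+01,  4.84150287e-02, -3.92434001e+01,
        1.63134380e-02,  6.76294687e-03,  5.54078485e-05]), 'position': array([ 0.19462414, -0.59361757,  0.24932828]), 'ee_rot': array([ 9.87473351e-01,  1.57784711e-01, -1.11510615e-04, -5.94160250e-04]), 'ft_force': array([-0.75485145, -0.04725304, -0.15522993]), 'torque': array([-0.01411502,  0.00170337, -0.01622352]), 'grasp_force': 0.0, 'grip_width': 0.9989093026434059}
```

View pics/top0.png

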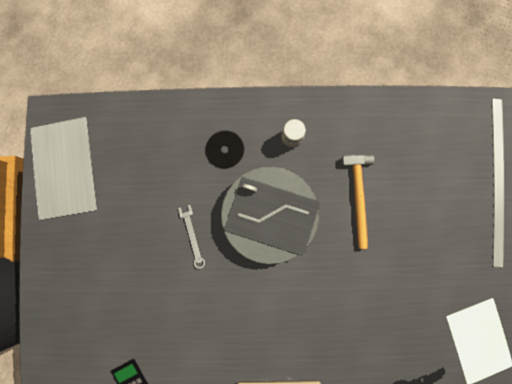

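View pics/side0.png

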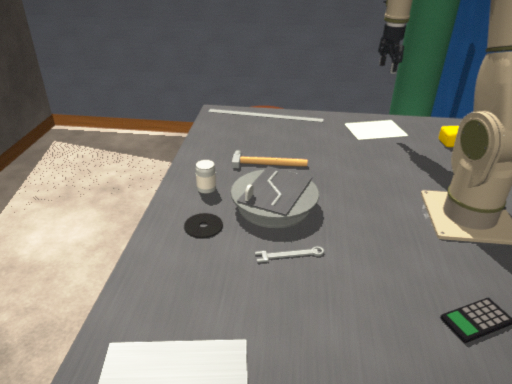

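The top view shows the plate at about (272,215), with the lug at (249,188), the bead running from (240,215) to (308,212), the wrench on the left, the hammer on the right, and the disc and can beyond. I'll enlarge both views.

```bash
python3 - <<'E'
import cv2
t=cv2.imread("pics/top0.png")[160:270,215:330]; cv2.imwrite("pics/t1.png",cv2.resize(t,None,fx=5,fy=5,interpolation=cv2.INTER_CUBIC))
t=cv2.imread("pics/side0.png")[160:230,225:325]; cv2.imwrite("pics/s1.png",cv2.resize(t,None,fx=8,fy=8,interpolation=cv2.INTER_CUBIC))
E
```

```text
(no output)
```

View pics/t1.png

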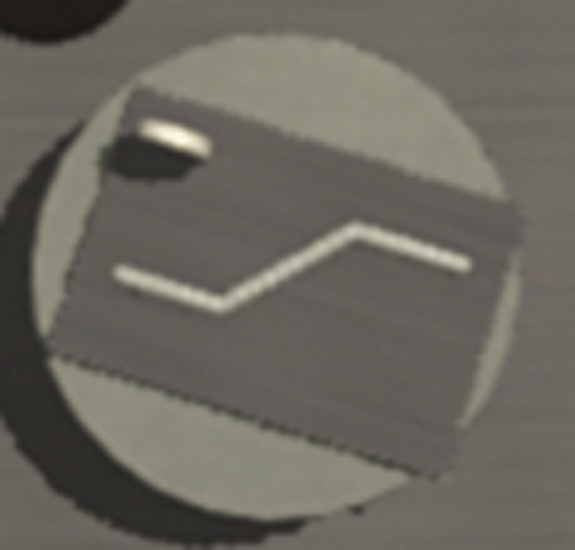

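View pics/s1.png

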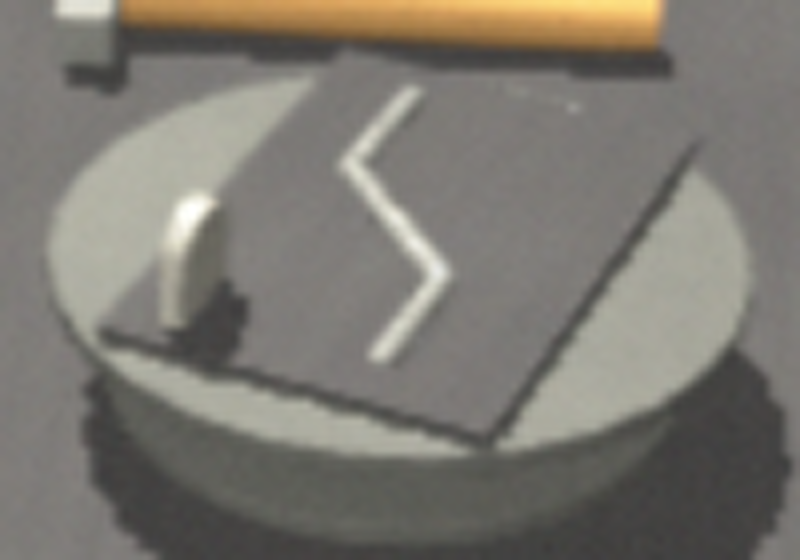

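The crops show the bead clearly. In the top crop the points are start (120,271), bends (221,305) and (357,230), and end (467,265). In the side crop they are (378,356), (442,273), (348,161) and (415,91). I'll fit the plate pose to these.

```bash
cat > fit.py <<'E'
import numpy as np,cv2
from workcell import manip
from scipy.optimize import least_squares
B=np.array([[-86,-25],[-30,-25],[25,35],[86,35]])/1e3
C=np.array([[-110,75],[-110,-75],[110,-75],[110,75]])/1e3
P=np.vstack([np.c_[B,np.full(4,.0655)],np.c_[C,np.full(4,.061)]])
T=np.array([[120,271],[221,305],[357,230],[467,265],[134,87],[50,352],[438,477],[521,205]],float)
S=np.array([[378,356],[442,273],[348,161],[415,91],[100,330],[490,440],[700,140],[342,52]],float)
T=(T+.5)/5-.5+[215,160]; S=(S+.5)/8-.5+[225,160]
cams={"top":manip.camera("top"),"side":manip.camera("side")}
def W(p):
    c,s=np.cos(p[2]),np.sin(p[2]); return np.c_[P[:,:2]@np.array([[c,s],[-s,c]])+p[:2],P[:,2]]
def pr(c,X): return cv2.projectPoints(X,c["rvec"],c["tvec"],c["K"],c["dist_coeffs"])[0][:,0]
for use in (("top",),("side",),("top","side")):
    o={"top":T,"side":S}
    f=lambda p:np.concatenate([(pr(cams[n],W(p))-o[n]).ravel() for n in use])
    r=least_squares(f,[.6,0,-1.8],loss="soft_l1"); print(use,r.x,np.abs(r.fun).round(1).reshape(-1,2).tolist())
p=r.x;c,s=np.cos(p[2]),np.sin(p[2])
Q=np.array([[-79,-25],[-57.5,-25],[-30,-25],[-11.7,-5],[6.7,15],[25,35],[55,35],[79,35],[-80,50]])/1e3
X=Q@np.array([[c,s],[-s,c]])+p[:2]; print((X*1e3).round(1).tolist())
E
python3 fit.py
```

```text
('top',) [ 0.56906496  0.01067279 -1.89410725] [[0.2, 0.6], [0.1, 0.2], [0.6, 0.2], [0.5, 0.2], [0.0, 0.9], [0.5, 0.2], [1.6, 0.2], [1.5, 0.3]]
('side',) [ 0.5686037   0.01442611 -1.89904304] [[0.4, 0.1], [0.1, 0.3], [0.3, 0.4], [0.3, 0.1], [0.9, 0.1], [0.0, 0.1], [0.1, 0.5], [0.1, 0.2]]
('top', 'side') [ 0.56890486  0.01165136 -1.89639827] [[0.6, 0.6], [0.5, 0.3], [0.9, 0.1], [0.8, 0.0], [0.2, 0.9], [0.9, 0.3], [1.1, 0.3], [1.2, 0.4], [0.5, 0.6], [0.1, 0.2], [0.2, 0.1], [0.4, 0.6], [0.8, 0.5], [0.0, 0.6], [0.1, 1.0], [0.0, 0.7]]
[[570.5, 94.5], [563.6, 74.1], [554.8, 48.1], [567.9, 24.3], [581.0, 0.5], [594.1, -23.2], [584.5, -51.7], [576.8, -74.4], [641.9, 71.5]]
```

The two cameras agree to about 3 mm. Next I'll shut the fingers, travel high to above the start, and turn the pads across the bead.

{"api": "step_arm", "payload": {"moves": [[1,94,172,0,0,0,-0.12],[1,94,172,0,0,0,-0.23],[1,188,344,0,0,0,-0.23],[1,188,344,0,0,0,-0.23],[1,282,516,-20,0,0,-0.23],[1,282,516,-20,0,0,-0.23],[1,376,688,-40,0,0,-0.23],[1,376,688,-40,0,0,-0.23],[1,376,688,-40,0,0,-0.23],[1,376,688,-40,0,0,-0.23]], "grip_force": 20}}

```text
clock: 1.2
position: [0.4347, -0.1538, 0.2306]
ee_rot: [0.999, 0.043, 0.0, 0.0]
ft_force: [1.4, -0.3, -0.3]
grip_width: 0.006
grasp_force: 0.0
```

{"api": "step_arm", "payload": {"moves": [[1,25,45,-10,0,0,0],[1,50,90,-20,0,0,0],[1,75,135,-30,0,0,0],[1,100,180,-40,0,0,0],[1,125,225,-50,0,0,0],[1,130,235,-60,0,0,0],[1,130,235,-70,0,0,0],[1,130,235,-80,0,0,0],[1,130,235,-80,0,0,0],[1,130,235,-80,0,0,0]]}}

```text
clock: 2.2
position: [0.5641, 0.0778, 0.1507]
ee_rot: [0.999, 0.042, -0.0, 0.0]
ft_force: [0.6, -0.0, 0.0]
grip_width: -0.003
grasp_force: 0.0
```

```bash
python3 - <<'E'
from workcell import manip
o=manip.get_obs();print(o["position"],o["ee_rot"],o["ft_force"],o["clock"])
E
```

```text
[0.56409255 0.07781761 0.15069584] [ 9.99099284e-01  4.24317138e-02 -3.12724168e-05  4.11686669e-04] [ 0.64818874 -0.04414913  0.02931305] 2.2
```

{"api": "step_arm", "payload": {"moves": [[1,6,17,-15,0,0,0],[1,6,17,-30,0,0,0],[1,6,17,-45,0,0,0],[1,6,17,-56,0,0,0],[1,6,17,-56,0,0,0]]}}

```text
clock: 2.7
position: [0.5691, 0.0951, 0.0927]
ee_rot: [0.999, 0.043, -0.001, 0.0]
ft_force: [-0.8, 0.3, 0.2]
grip_width: 0.001
grasp_force: 0.0
```

```bash
python3 - <<'E'
from workcell import manip
import cv2
o=manip.get_obs();print(o["position"],o["ft_force"],o["clock"])
t=manip.camera("side")["image"][140:230,225:325]; cv2.imwrite("pics/s2.png",cv2.resize(t,None,fx=6,fy=6,interpolation=cv2.INTER_CUBIC))
E
```

```text
[0.56910795 0.09510294 0.09267201] [-0.75084531  0.2771072   0.24378519] 2.7
```

View pics/s2.png

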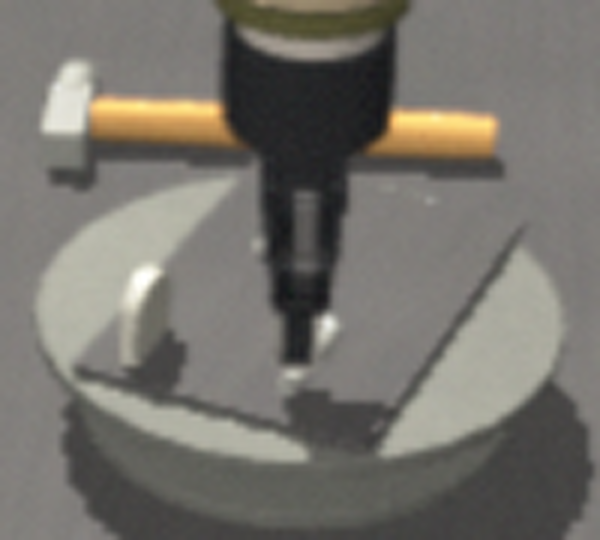

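The fingertips, at (297,365), hover just above the lug-end tip of the bead at (290,377). I'll lower slowly until they touch.

{"api": "step_arm", "payload": {"moves": [[1,1,0,-2,0,0,0],[1,1,0,-4,0,0,0],[1,1,0,-6,0,0,0],[1,1,0,-7,0,0,0],[1,1,0,-8,0,0,0],[1,1,0,-9,0,0,0],[1,1,0,-9.5,0,0,0],[1,1,0,-9.5,0,0,0]]}}

```text
clock: 3.55
position: [0.5712, 0.0963, 0.085]
ee_rot: [0.999, 0.043, -0.0, 0.0]
ft_force: [-0.0, 0.1, -0.4]
grip_width: -0.001
grasp_force: 0.0
```

{"api": "step_arm", "payload": {"moves": [[1,0,-1,-0.5,0,0,0],[1,0,-1,-1,0,0,0],[1,0,-1,-1.5,0,0,0],[1,0,-1,-2,0,0,0],[1,0,-1,-2.5,0,0,0],[1,0,-1,-2.5,0,0,0]]}}

```text
clock: 4.15
position: [0.5713, 0.0952, 0.0826]
ee_rot: [0.999, 0.043, 0.0, 0.0]
ft_force: [-1.0, -0.7, 2.5]
grip_width: 0.001
grasp_force: 1.5
```

Contact is made at about 2.5 N. I'll press 1 mm deeper, hold, then slide.

{"api": "step_arm", "payload": {"moves": [[1,0,0,-0.5,0,0,0],[1,0,0,-1,0,0,0],[1,0,0,-1,0,0,0],[1,-0.6,-2,-1,0,0,0],[1,-1.2,-4,-1,0,0,0],[1,-1.9,-6,-1,0,0,0],[1,-2.6,-8,-1,0,0,0],[1,-3.2,-10,-1,0,0,0],[1,-3.9,-12,-1,0,0,0],[1,-4.5,-14,-1,0,0,0]]}}

```text
clock: 5.15
position: [0.5667, 0.0811, 0.0816]
ee_rot: [0.999, 0.043, 0.0, 0.0]
ft_force: [0.4, 1.9, 3.1]
grip_width: 0.0
grasp_force: 1.9
```

{"api": "step_arm", "payload": {"moves": [[1,-0.9,-2.5,0,0,0,0],[1,-1.8,-5,0,0,0,0],[1,-2.7,-7,0,0,0,0],[1,-2.7,-7,0,0,0,0],[1,-3.6,-9.5,0,0,0,0],[1,-4.5,-12,0,0,0,0],[1,-5.4,-14.5,0,0,0,0],[1,-6.3,-17,0,0,0,0],[1,-7.2,-19.5,0,0,0,0],[1,-8,-22,0,0,0,0]]}}

```text
clock: 6.15
position: [0.5586, 0.0591, 0.0816]
ee_rot: [0.999, 0.043, 0.0, 0.0]
ft_force: [0.6, 2.2, 4.2]
grip_width: -0.003
grasp_force: 1.9
```

```bash
python3 - <<'E'
from workcell import manip
import cv2
o=manip.get_obs();print(o["position"],o["ft_force"],o["clock"])
t=manip.camera("side")["image"][140:230,225:325]; cv2.imwrite("pics/s3.png",cv2.resize(t,None,fx=6,fy=6,interpolation=cv2.INTER_CUBIC))
E
```

```text
[0.55861804 0.05906023 0.08155724] [0.6178732  2.20700643 4.24572859] 6.15
```

View pics/s3.png

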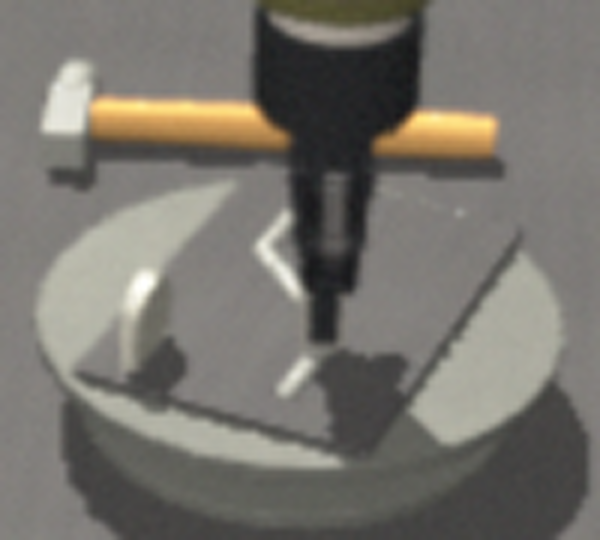

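The fingers ride the bead just before the first bend. Its start is at (283,390), against a predicted (283,387), so the plate hasn't slid. On through the bend.

{"api": "step_arm", "payload": {"moves": [[1,-0.9,-2.5,0,0,0,0],[1,-1.8,-5,0,0,0,0],[1,-2.6,-7.5,0,0,0,0],[1,-3.4,-10,0,0,0,0],[1,-3.6,-11,0,0,0,0],[1,-3.4,-11.5,0,0,0,0],[1,-2.2,-13.5,0,0,0,0],[1,-1,-15.6,0,0,0,0],[1,0.2,-17.8,0,0,0,0],[1,1.4,-20,0,0,0,0]]}}

```text
clock: 7.2
position: [0.5601, 0.039, 0.0814]
ee_rot: [0.999, 0.043, -0.0, 0.0]
ft_force: [-1.2, 2.6, 3.0]
grip_width: 0.003
grasp_force: 1.9
```

{"api": "step_arm", "payload": {"moves": [[1,1.2,-2.2,0,0,0,0],[1,2.4,-4.4,0,0,0,0],[1,3.6,-6.6,0,0,0,0],[1,4.8,-8.8,0,0,0,0],[1,6,-11,0,0,0,0],[1,7.2,-13.2,0,0,0,0],[1,8.4,-15.4,0,0,0,0],[1,9.6,-17.6,0,0,0,0],[1,10.8,-19.8,0,0,0,0],[1,12,-22,0,0,0,0]]}}

```text
clock: 8.2
position: [0.5722, 0.0171, 0.0815]
ee_rot: [0.999, 0.043, 0.0, 0.0]
ft_force: [-1.5, 2.9, 3.4]
grip_width: 0.001
grasp_force: 1.9
```

{"api": "step_arm", "payload": {"moves": [[1,1.2,-2.2,0,0,0,0],[1,2.4,-4.4,0,0,0,0],[1,3.6,-6.6,0,0,0,0],[1,4.8,-8.8,0,0,0,0],[1,6,-11,0,0,0,0],[1,7.2,-13.2,0,0,0,0],[1,8.4,-15.4,0,0,0,0],[1,9.6,-17.6,0,0,0,0],[1,10.8,-19.8,0,0,0,0],[1,12,-22,0,0,0,0]]}}

```text
clock: 9.2
position: [0.5842, -0.0049, 0.0815]
ee_rot: [0.999, 0.043, 0.0, 0.0]
ft_force: [-1.3, 3.2, 3.5]
grip_width: 0.003
grasp_force: 1.9
```

```bash
python3 - <<'E'
from workcell import manip
import cv2
t=manip.camera("side")["image"][140:230,225:325]; cv2.imwrite("pics/s4.png",cv2.resize(t,None,fx=6,fy=6,interpolation=cv2.INTER_CUBIC))
E
```

```text
(no output)
```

View pics/s4.png

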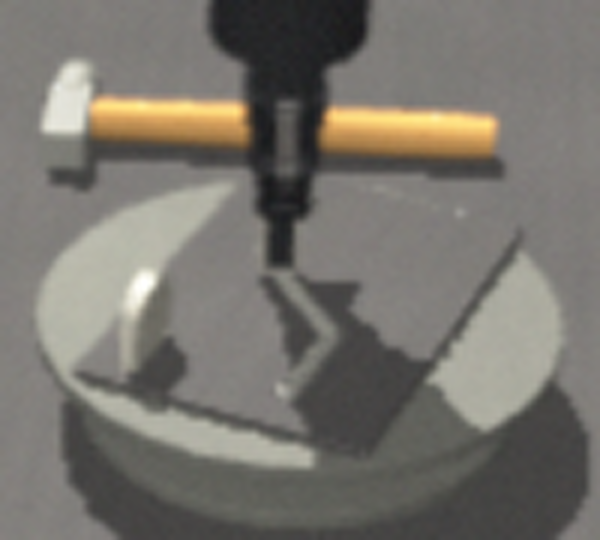

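The plate hasn't moved: the bead start is still near (283,390) and the bend at (335,333). The fingertips, at (280,268), are nearing the second bend.

{"api": "step_arm", "payload": {"moves": [[1,1.2,-2.3,0,0,0,0],[1,2.4,-4.5,0,0,0,0],[1,3.7,-6.8,0,0,0,0],[1,5,-9.1,0,0,0,0],[1,6.2,-11.4,0,0,0,0],[1,7.4,-13.7,0,0,0,0],[1,8.6,-16,0,0,0,0],[1,9.6,-18,0,0,0,0],[1,9.4,-19,0,0,0,0],[1,8.8,-21,0,0,0,0]]}}

```text
clock: 10.25
position: [0.5933, -0.0256, 0.0817]
ee_rot: [0.999, 0.044, 0.001, -0.0]
ft_force: [1.8, 2.9, 3.7]
grip_width: -0.002
grasp_force: 1.8
```

{"api": "step_arm", "payload": {"moves": [[1,-0.8,-2.4,0,0,0,0],[1,-1.6,-4.8,0,0,0,0],[1,-2.4,-7.2,0,0,0,0],[1,-3.2,-9.6,0,0,0,0],[1,-4,-12,0,0,0,0],[1,-4.8,-14.4,0,0,0,0],[1,-5.6,-16.8,0,0,0,0],[1,-6.4,-19.2,0,0,0,0],[1,-7.2,-21.6,0,0,0,0],[1,-8,-24,0,0,0,0]]}}

```text
clock: 11.25
position: [0.5848, -0.0499, 0.0815]
ee_rot: [0.999, 0.043, 0.0, 0.0]
ft_force: [0.5, 3.1, 2.7]
grip_width: -0.0
grasp_force: 1.9
```

{"api": "step_arm", "payload": {"moves": [[1,-0.8,-2.4,0,0,0,0],[1,-1.6,-4.8,0,0,0,0],[1,-2.4,-7.2,0,0,0,0],[1,-3.2,-9.6,0,0,0,0],[1,-4,-12,0,0,0,0],[1,-4.8,-14.4,0,0,0,0],[1,-5.6,-16.8,0,0,0,0],[1,-6.4,-19.2,0,0,0,0],[1,-7.2,-21.6,0,0,0,0],[1,-8,-23.5,0,0,0,0]]}}

```text
clock: 12.25
position: [0.5768, -0.0735, 0.0815]
ee_rot: [0.999, 0.043, 0.0, 0.0]
ft_force: [1.2, 2.8, 3.9]
grip_width: -0.001
grasp_force: 1.9
```

{"api": "step_arm", "payload": {"moves": [[1,-0.3,-1,0,0,0,0],[1,-0.3,-1,0,0,0,0],[1,-0.3,-1,0,0,0,0],[1,-0.3,-1,0,0,0,0]]}}

```text
clock: 12.65
position: [0.5765, -0.0745, 0.0815]
ee_rot: [0.999, 0.043, -0.0, 0.0]
ft_force: [-0.2, 0.7, 3.8]
grip_width: 0.001
grasp_force: 1.9
```

```bash
python3 - <<'E'
from workcell import manip
import cv2
print(manip.get_obs()["ft_force"])
t=manip.camera("top")["image"][160:270,215:330]; cv2.imwrite("pics/t5.png",cv2.resize(t,None,fx=5,fy=5,interpolation=cv2.INTER_CUBIC))
E
```

```text
[-0.16469787  0.68595207  3.76561375]
```

View pics/t5.png

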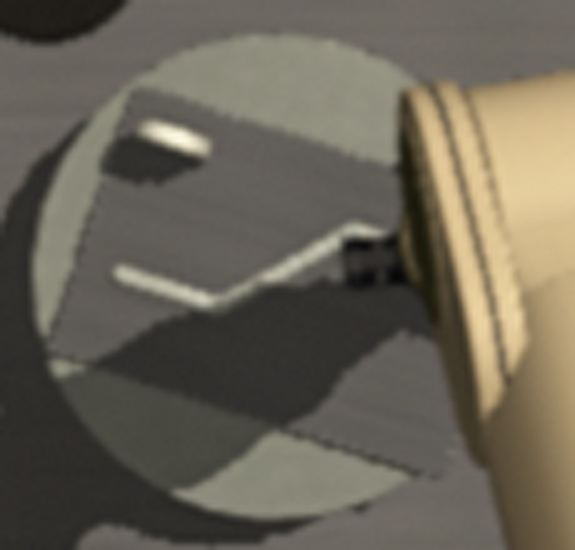

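The plate is unmoved: its corner is at (134,87) and the bead start at (120,271), as before. The fingers have held contact at the far end, so I'll lift clear.

{"api": "step_arm", "payload": {"moves": [[1,0,0,2,0,0,0],[1,0,0,4,0,0,0],[1,0,0,10,0,0,0],[1,0,0,25,0,0,0],[1,0,0,45,0,0,0],[1,0,0,70,0,0,0],[1,0,0,100,0,0,0],[1,0,0,120,0,0,0],[1,0,0,120,0,0,0],[1,0,0,120,0,0,0]]}}

```text
clock: 13.7
position: [0.5766, -0.0743, 0.2023]
ee_rot: [0.999, 0.043, 0.0, 0.0]
ft_force: [0.0, -0.1, 0.1]
grip_width: 0.001
grasp_force: 0.0
```

```bash
python3 - <<'E'
from workcell import manip
print(manip.get_obs()["position"]); print(manip.hand_in())
E
```

```text
[ 0.57663258 -0.07429934  0.20233405]
the job is handed in; nothing more can be done
None
```

I ran the shut fingertips along the whole bead from the lug end to the far end at about 3–4 N, saw no plate movement in the pictures, lifted clear and handed the job in at about 14 s; no verdict was returned.

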